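Find the hidden button of the child-safe knife drawer

ROBOT

A 7-joint arm with a two-finger parallel gripper is mounted at the origin on the work surface. World frame = base frame: x ahead of the robot, y to its left, z up, the work surface at z = 0. Lengths are in m, angles in rad, forces in N, time in s.
With the tool pointing down it reaches from about 0.425 to 0.925 m from the base axis. Payload 6.8 kg.
Tool frame: the origin (TCP) lies at the very end of the fingers, on their centre line; the grasp point (between the pads) lies 19 mm behind it; z points along the fingers, y is the line along which they close (so a half turn about z gives the same grasp; the last joint's range is limited). The gripper opens to 85 mm and grips with 20 to 120 N. Pads are 22 mm wide; open, the fingers measure 114 mm over their backs; the gripper's body (76 mm by 85 mm) begins 54 mm behind the grasp point. The pads swing forward as they close: fully open they stand 13 mm farther back than shut.
Start: joints at [-1.313, 0.477, 0.022, 1.555, -0.011, 1.109, -0.083], TCP at [0.241, 0.63, 0.202] pointing down, gripper open.
Joint ranges: [-2.96, 2.96], [-0.34, 2.1], [-1.41, 1.46], [0.24, 2.44], [-1.37, 4.51], [0.17, 1.92], [-2.96, 2.96]. Speed limits (rad/s): [2.39, 2.39, 3.14, 3.14, 3.14, 3.14, 3.14].

INTERFACE

Orientations are given as a unit quaternion [w, x, y, z].
In Python, from station import get_obs, read_camera, hand_in gives the robot as it stands.
- The arm moves only by the tool arm_command, never from a script. Its argument "commands" is one flat list of numbers, 7 for each row, row after row: the shift along the tool's x, y, z in m, then the turn, a rotation vector about the tool's x, y, z in degrees, then the opening, from 0 (shut) to 1 (fully open). In form: [tx, ty, tz, rx, ry, rz, fingers, tx, ty, tz, rx, ry, rz, fingers, ...]. A call has 1 to 8 rows; each row is the pose to reach, as a shift and turn from the pose commanded when the call began, along the tool's axes at that moment; what a row does not reach only later rows make up. A row lasts 1/10 s, in which the tool goes at most 50 mm and 8.59 degrees, less where a joint would pass 70% of its speed; a pose out of reach is approached as far as the arm can. A call with a gripper value outside its range is refused whole. The fingers move at their own pace and stop on an object; "force" is the grip in N (left out, the last holds). Time passes only in rows, so rows that repeat a pose let the fingers close. It gives the time, the measured TCP pose, the force, the opening and the grip force at its end, in the units of the state.
- get_obs(): the state, without advancing time (a new reading comes with each control period).
- read_camera(name): name is "scene" or "top" or "wrist"; returns a dict with "img" (384x512x3 uint8, red, green, blue), "camera_matrix" (3x3 intrinsics, pixels), "k1" (the pictures are not rectified: a ray, as slopes to the right and down, at radius r is drawn at 1 + k1 r^2 times it, then the intrinsics apply), "pose" (4x4, takes a point from camera to world coordinates). Camera axes: x right, y down, z forward; pixel columns grow to the right and rows downward; lengths in m; the calibration is good to about 2 mm. A picture is of the moment at which its call begins. There is no depth.
- hand_in(): hands the job in; it is judged then, once.
The state is a dict: "t": time; "q": joint angles; "joint_vel": joint speeds; "joint_torque": joint torques, N m; "eef_pos": TCP position; "tool_rot": TCP orientation; "contact_force": force on the tool from outside, world axes, zero at the start; "torque": the same for the moment, N m; "gripper_width": opening from 0.0 (shut) to 1.0 (fully open); "grasp_force": force on a finger pad.
Only numpy, scipy, OpenCV 4.12 (cv2) and the standard library are available. Lean on these libraries where they do the work, as an engineer would, in place of code of your own. Each camera call takes 0.05 s, during which the arm holds its last target. There are 200 camera calls.

TASK

The white chest on the kitchen counter holds the knives in a drawer without a handle, kept shut by a hidden child-safe catch. Feel across the flat top of the chest for the flush white button, press it in with the fingertips until the drawer springs open, then take the hand away so that the button comes back up. Pick nothing up, and leave the jar, the bottle, the mug and the shaker standing where they are.

Things in the scene. Friction and masses are not known exactly. Their poses are not given: they have to be found in the camera images.
- chest: Low white chest fixed to the counter, 240 mm (its x) by 340 mm (its y) by 90 mm high, flat white top with thin dark edging. Origin: centre of its underside, on the counter. Its x axis points from its front (the drawer front, towards the robot) to its back, z up.
- row (a point): Middle of the row of places where the button may be, on the surface of the chest's top (90 mm above the counter, 30 mm in front of the chest's middle); axes as the chest. The button's centre is on this point's y axis at one of five places, y = -120, -60, 0, 60 or 120 mm; which one varies and is not given. The other four places are plain rigid top.
- catch (a joint): The button: square white 52 mm plate in a 55 mm opening, its top 2 mm below the chest's surface, a thin dark gap around it. Value: m pressed in, 0 at rest, 0.006 fully down (then 8 mm below the surface). Springs back; starts to give at about 2.5 N, fully down at about 6 N, and frees the drawer from about 0.004.
- drawer (a joint): How far the drawer is out of the front of the chest, m: 0 shut, 0.06 sprung open. Once freed, a spring drives it out in about half a second, and it stays out. It cannot be pulled out while caught.
- jar: Loose closed storage jar, orange-red with a white lid, 84 mm across, 130 mm high, beside or behind the chest. Origin: centre of its underside. Leave it standing.
- bottle: Loose glass bottle with an orange label and a black cap, 70 mm across, 200 mm high, beside or behind the chest. Origin: centre of its underside. Leave it standing.
- mug: Loose blue mug, 80 mm across without its handle, 90 mm high, beside or behind the chest. Origin: centre of its underside. Leave it standing.
- shaker: Loose steel salt shaker, 44 mm across, 50 mm high, standing on the back part of the chest's top, 95 to 115 mm behind the row of button places. Origin: centre of its underside. Leave it standing.
Mind the look-alikes: they are no part of the job. Of the things that look like the mug, take the one that is farthest from the robot's base at the start.

How it is judged:
By the outcome, as a careful person would: the job done as asked, in the order asked, and still so for the second after the job is handed in, with the robot touching nothing.
It also fails if it takes over 43 s, if anything falls off the work surface, if the arm or the gripper's body presses on something with over 40 N, if the wrist force passes 120 N, or if a joint passes its speed limit or range.

## Working session

There is one attempt and no reset: what is moved stays moved. The work goes in short steps, Python scripts to look and compute and a tool call to move; the robot and the scene stay as the last step left them, time stands still between calls to the robot, and variables do not carry over. Pictures are saved under pics/ and viewed, at most 10 in all, crops included, and the job is handed in when it is done.

Besides the shell and the picture viewer there is one more tool, called as a command line: name --argument value ..., lists and objects as JSON in quotes. arm_command: Moves the arm, as the interface text tells. Its arguments: {"type":"object","properties":{"commands":{"type":"array","items":{"type":"number"}},"force":{"type":"number"}},"required":["commands"]}

```bash
mkdir -p pics; cat > h.py <<'E'
import numpy as np, cv2
from station import get_obs, read_camera, hand_in
def ray(c,uv):
    K=c["camera_matrix"]; d=np.array([[(uv[0]-K[0][2])/K[0][0],(uv[1]-K[1][2])/K[1][1]]])[0]
    s=d.copy()
    for _ in range(20): s=d/(1+c["k1"]*(s@s))
    P=np.array(c["pose"]); return P[:3,3],P[:3,:3]@np.array([s[0],s[1],1])
def onplane(c,uv,z):
    o,d=ray(c,uv); return o+d*(z-o[2])/d[2]
E
python3 - <<'E'
from h import *
import pickle
o=get_obs(); print(o["t"],o["eef_pos"],o["tool_rot"],o["contact_force"])
cs={n:read_camera(n) for n in("top","scene")}
pickle.dump(cs,open("c0.pkl","wb"))
for n,c in cs.items(): cv2.imwrite(f"pics/{n}0.png",cv2.resize(c["img"][:,:,::-1],(768,576),interpolation=cv2.INTER_CUBIC)); print(n,np.round(c["pose"],3).tolist())
E
```

```text
0.0 [0.24123307 0.62972863 0.20134014] [-1.04215222e-04  1.81871145e-01  9.83321955e-01 -8.98852289e-04] [-0.68050351  0.06062165  0.58587474]
top [[0.015, -0.997, 0.07, 0.386], [-1.0, -0.014, 0.01, -0.091], [-0.009, -0.07, -0.997, 1.878], [0.0, 0.0, 0.0, 1.0]]
scene [[-0.486, 0.473, -0.735, 1.401], [0.874, 0.279, -0.398, 0.403], [0.017, -0.836, -0.549, 0.765], [0.0, 0.0, 0.0, 1.0]]
```

View pics/top0.png

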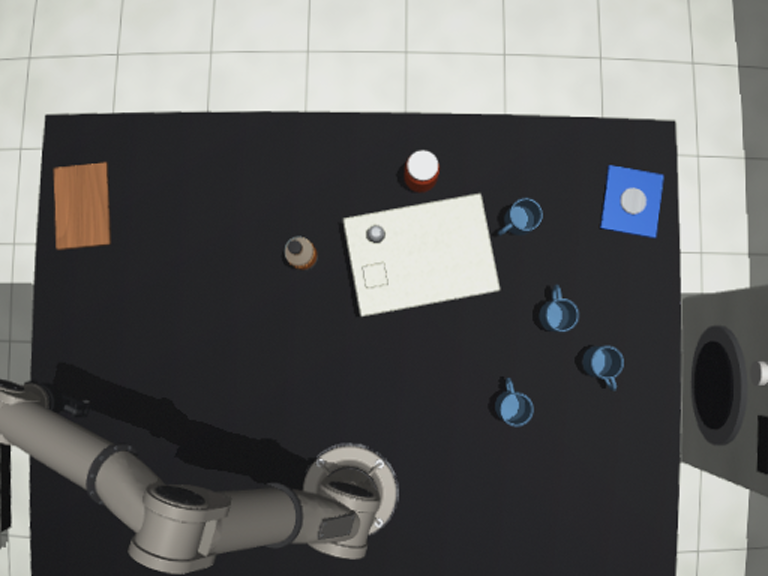

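View pics/scene0.png

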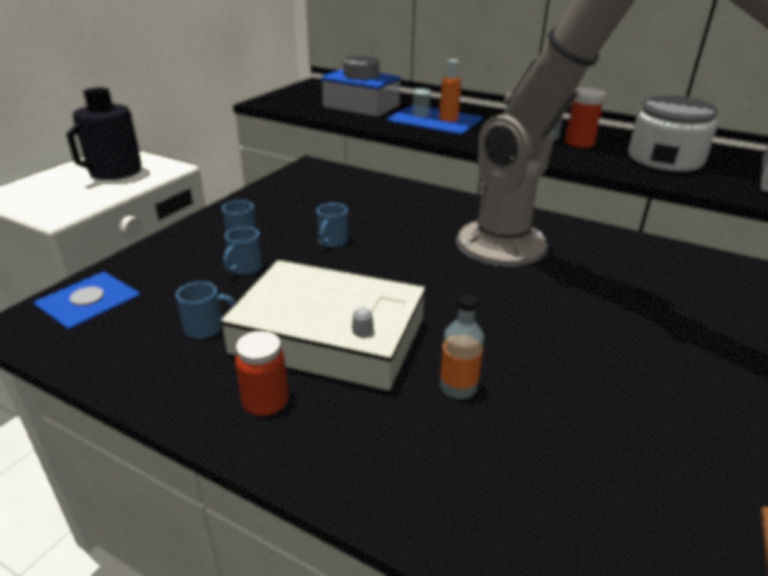

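The top view shows the chest's corners at about (344,218), (481,194), (499,290) and (361,316) in the enlarged picture. A square dark outline, the likely button, is at (375,275), and the shaker is at (376,233). The scene view shows the same outline at about (390,310), partly hidden by the shaker.

```bash
python3 - <<'E'
from h import *
import pickle
from scipy.spatial.transform import Rotation as R
cs=pickle.load(open("c0.pkl","rb")); c=cs["top"]; g=cv2.cvtColor(c["img"],cv2.COLOR_RGB2GRAY)
m=(g>170).astype(np.uint8); m[:,:215]=0; m[:,345:]=0; m[:125]=0; m[225:]=0
m=cv2.morphologyEx(m,cv2.MORPH_CLOSE,np.ones((5,5)))
ct=max(cv2.findContours(m,0,2)[0],key=cv2.contourArea)
pts=np.array([onplane(c,p[0].astype(float),.09)[:2] for p in ct])
r=cv2.minAreaRect((pts*1000).astype(np.float32)); print("chest rect",r)
ctr=np.array(r[0])/1000; b=cv2.boxPoints(r)/1000
# x axis = short side direction pointing +x
e=b[1]-b[0]; f=b[2]-b[1]; s=e if np.linalg.norm(e)<np.linalg.norm(f) else f; s=s/np.linalg.norm(s); s*=np.sign(s[0])
y=np.array([-s[1],s[0]]); print("ctr",ctr,"yaw",np.degrees(np.arctan2(s[1],s[0])))
# dark outline pixels inside chest near the button
loc=lambda p:np.array([(p[:2]-ctr)@s,(p[:2]-ctr)@y])
dk=cv2.morphologyEx(g,cv2.MORPH_BLACKHAT,np.ones((7,7)))
P=[]
for v in range(125,225):
  for u in range(220,340):
    if dk[v,u]>15:
      l=loc(onplane(c,(u,v),.09))
      if abs(l[0]+.03)<.045 and abs(l[1])<.155:P.append(l)
P=np.array(P); print("dark",len(P),P.min(0),P.max(0),P.mean(0))
# two-view check of height: front-left (near-robot/high-y) chest corners picked in the scene view
for a,bb in [((375,275),(392,311)),((361,316),(425,289)),((499,290),(281,263))]:
  o1,d1=ray(cs["top"],np.array(a)/1.5); o2,d2=ray(cs["scene"],np.array(bb)/1.5)
  t=np.linalg.lstsq(np.c_[d1,-d2],o2-o1,rcond=None)[0]; p=o1+d1*t[0];q=o2+d2*t[1]; print("tri",p,q)
o=get_obs(); w=o["tool_rot"]; print(R.from_quat(np.roll(w,-1)).as_matrix().round(3))
for yy in (120,60,0,-60,-120): print(yy,ctr+s*-.03+y*yy/1000)
E
```

```text
chest rect ((593.1909790039062, -167.912841796875), (240.5769805908203, 340.1941223144531), 11.351034164428711)
ctr [ 0.59319098 -0.16791284] yaw 11.351028
dark 81 [-0.06070214  0.09135835] [-0.00031086  0.14876011] [-0.02907374  0.12055016]
tri [ 0.54046626 -0.05760909  0.07754267] [ 0.53672576 -0.05019074  0.07736041]
tri [ 0.44006476 -0.02546344  0.08449903] [ 0.43928897 -0.02377479  0.08453758]
tri [ 0.50781946 -0.35927451  0.08282166] [ 0.50425152 -0.35413362  0.08181223]
[[-0.934  0.358 -0.   ]
 [ 0.358  0.934 -0.002]
 [-0.    -0.002 -1.   ]]
120 [ 0.54015945 -0.05616465]
60 [ 0.55196862 -0.11499104]
0 [ 0.56377779 -0.17381742]
-60 [ 0.57558695 -0.23264381]
-120 [ 0.58739612 -0.2914702 ]
```

The outline is at the y = +120 place, at about (0.540, -0.056). I'll lift, shut the fingers and move over.

arm_command --commands '[0, 0, -0.05, 0, 0, 0, 0, 0, 0, -0.08, 0, 0, 0, 0, -0.525, -0.534, -0.08, 0, 0, 0, 0, -0.525, -0.534, -0.08, 0, 0, 0, 0, -0.525, -0.534, -0.08, 0, 0, 0, 0, -0.525, -0.534, -0.08, 0, 0, 0, 0, -0.525, -0.534, -0.08, 0, 0, 0, 0, -0.525, -0.534, -0.08, 0, 0, 0, 0]'

```text
t: 0.9
eef_pos: [0.3617, 0.3531, 0.282]
tool_rot: [-0.0, 0.182, 0.983, -0.0]
contact_force: [1.1, -0.5, 0.1]
gripper_width: 0.003
grasp_force: 0.0
```

arm_command --commands '[-0.315, -0.32, 0, 0, 0, -32, 0, -0.315, -0.32, 0, 0, 0, -32, 0, -0.315, -0.32, 0, 0, 0, -32, 0, -0.315, -0.32, 0, 0, 0, -32, 0, -0.315, -0.32, 0, 0, 0, -32, 0, -0.315, -0.32, 0, 0, 0, -32, 0, -0.315, -0.32, 0, 0, 0, -32, 0, -0.315, -0.32, 0, 0, 0, -32, 0]'

```text
t: 1.7
eef_pos: [0.5126, 0.0079, 0.2823]
tool_rot: [0.0, -0.096, 0.995, 0.0]
contact_force: [1.3, 0.1, 0.3]
gripper_width: -0.001
grasp_force: 0.0
```

```bash
python3 - <<'E'
from h import *
from scipy.spatial.transform import Rotation as R
c=read_camera("wrist"); o=get_obs(); M=R.from_quat(np.roll(o["tool_rot"],-1)).as_matrix()
print(o["eef_pos"],M.round(3).tolist(),np.round(c["pose"],3).tolist(), "shift",M.T@(np.array([.540,-.056,.2])-o["eef_pos"]))
cv2.imwrite("pics/w1.png",c["img"][:,:,::-1])
E
```

```text
[ 0.51495573 -0.00149148  0.28269778] [[-0.983, -0.182, 0.003], [-0.182, 0.983, -0.004], [-0.002, -0.005, -1.0]] [[-0.191, 0.947, 0.26, 0.447], [0.982, 0.184, 0.05, -0.006], [-0.0, 0.265, -0.964, 0.453], [0.0, 0.0, 0.0, 1.0]] shift [-0.01457197 -0.05775803  0.08299991]
```

View pics/w1.png

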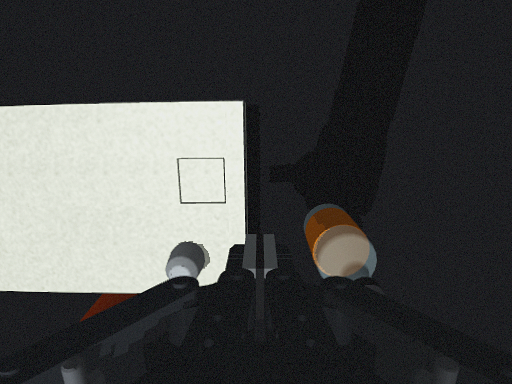

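The wrist view shows the outline's corners at (178,158) and (225,203), with its centre near (202,181). The shaker is at (186,262) and the bottle at (338,240).

```bash
python3 - <<'E'
from h import *
import pickle
from scipy.spatial.transform import Rotation as R
c=read_camera("wrist"); o=get_obs(); M=R.from_quat(np.roll(o["tool_rot"],-1)).as_matrix()
g=cv2.cvtColor(c["img"],cv2.COLOR_RGB2GRAY); d=(cv2.morphologyEx(g,cv2.MORPH_BLACKHAT,np.ones((7,7)))>40)
n,l,s,ce=cv2.connectedComponentsWithStats(d.astype(np.uint8)); 
k=[i for i in range(1,n) if 35<s[i][2]<70 and 35<s[i][3]<70]; print(s[k])
x,y,w,h,_=s[k[0]]; uv=(x+(w-1)/2,y+(h-1)/2)
p=onplane(c,uv,.09); print("button",p,"shift",M.T@(p-o["eef_pos"]),o["eef_pos"])
t=pickle.load(open("c0.pkl","rb"))["top"]
o1,d1=ray(c,uv); o2,d2=ray(t,(250.,183.3)); q=np.linalg.lstsq(np.c_[d1,-d2],o2-o1,rcond=None)[0]; print("height",(o1+d1*q[0]),(o2+d2*q[1]))
E
```

```text
[[186 157  49  47 318]]
button [ 0.53909046 -0.05795791  0.09      ] shift [-0.01400308 -0.06305746  0.19265713] [0.51371605 0.00210994 0.28245023]
height [ 0.53937196 -0.05809709  0.08886273] [ 0.5396145  -0.05781908  0.08888874]
```

arm_command --commands '[-0.007, -0.03, 0, 0, 0, 0, 0, -0.014, -0.063, 0, 0, 0, 0, 0, -0.014, -0.063, 0.04, 0, 0, 0, 0, -0.014, -0.063, 0.08, 0, 0, 0, 0, -0.014, -0.063, 0.12, 0, 0, 0, 0, -0.014, -0.063, 0.15, 0, 0, 0, 0, -0.014, -0.063, 0.15, 0, 0, 0, 0, -0.014, -0.063, 0.15, 0, 0, 0, 0]'

```text
t: 2.6
eef_pos: [0.5382, -0.0491, 0.1326]
tool_rot: [-0.0, -0.096, 0.995, -0.0]
contact_force: [0.8, 0.3, 0.2]
gripper_width: -0.0
grasp_force: 0.0
```

```bash
python3 - <<'E'
from h import *
from scipy.spatial.transform import Rotation as R
c=read_camera("wrist"); o=get_obs(); M=R.from_quat(np.roll(o["tool_rot"],-1)).as_matrix()
print(o["t"],o["eef_pos"],"shift",M.T@(np.array([.5393,-.058,.09])-o["eef_pos"]),o["contact_force"])
cv2.imwrite("pics/w2.png",c["img"][:,:,::-1])
E
```

```text
2.65 [ 0.53917886 -0.04920168  0.13362913] shift [ 0.00163572 -0.00864792  0.0436287 ] [1.12186245 0.50893195 0.23775649]
```

View pics/w2.png

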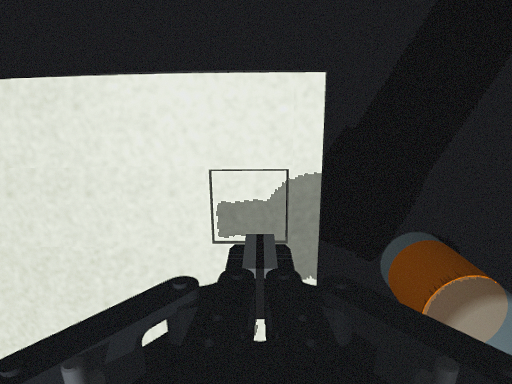

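The fingertips at (260,236) are about 9 mm to the right of the button's centre line at x = 249, which agrees with the numbers. I'll correct that and come down.

arm_command --commands '[0.001, -0.009, 0, 0, 0, 0, 0, 0.001, -0.009, 0.015, 0, 0, 0, 0, 0.001, -0.009, 0.03, 0, 0, 0, 0, 0.001, -0.009, 0.037, 0, 0, 0, 0, 0.001, -0.009, 0.039, 0, 0, 0, 0, 0.001, -0.009, 0.039, 0, 0, 0, 0, 0.001, -0.009, 0.039, 0, 0, 0, 0]'

```text
t: 3.35
eef_pos: [0.5397, -0.0585, 0.0941]
tool_rot: [0.001, -0.096, 0.995, -0.0]
contact_force: [-0.7, 0.2, -0.5]
gripper_width: 0.001
grasp_force: 0.0
```

arm_command --commands '[0, 0, 0.003, 0, 0, 0, 0, 0, 0, 0.006, 0, 0, 0, 0, 0, 0, 0.007, 0, 0, 0, 0, 0, 0, 0.008, 0, 0, 0, 0, 0, 0, 0.009, 0, 0, 0, 0, 0, 0, 0.009, 0, 0, 0, 0]'

```text
t: 3.95
eef_pos: [0.5389, -0.0583, 0.0842]
tool_rot: [-0.0, -0.096, 0.995, 0.0]
contact_force: [-0.2, -0.0, -0.4]
gripper_width: 0.002
grasp_force: 0.0
```

arm_command --commands '[0, 0, 0.001, 0, 0, 0, 0, 0, 0, 0.002, 0, 0, 0, 0, 0, 0, 0.003, 0, 0, 0, 0, 0, 0, 0.003, 0, 0, 0, 0]'

```text
t: 4.35
eef_pos: [0.5389, -0.0583, 0.0811]
tool_rot: [-0.0, -0.096, 0.995, 0.0]
contact_force: [-0.8, 0.2, -0.1]
gripper_width: -0.0
grasp_force: 0.0
```

No force yet at z = 0.081, so I'll look before going on.

```bash
python3 - <<'E'
from h import *
a=read_camera("wrist")["img"][130:290,160:360]; b=read_camera("scene")["img"][150:280,130:310]; o=get_obs()
print(o["eef_pos"],o["contact_force"],o["torque"],o["gripper_width"])
a=cv2.resize(a,(400,320)); b=cv2.resize(b,(400,320))
cv2.imwrite("pics/w3.png",np.hstack([a,b])[:,:,::-1])
E
```

```text
[ 0.53899223 -0.05833965  0.08128761] [-0.3187631   1.35055631 -1.08585713] [ 0.10362127 -0.03849531 -0.02481046] -0.003676599709577295
```

View pics/w3.png

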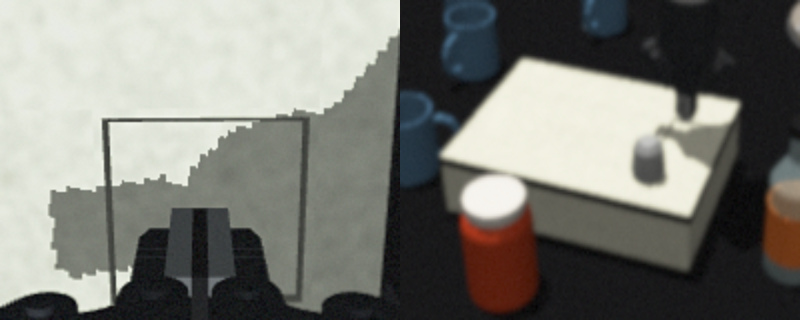

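The tips are centred over the button and apparently still just above it: their shadow lies apart from them. I'll feel downward slowly.

arm_command --commands '[0, 0, 0.001, 0, 0, 0, 0, 0, 0, 0.002, 0, 0, 0, 0, 0, 0, 0.002, 0, 0, 0, 0]'

```text
t: 4.75
eef_pos: [0.5389, -0.0583, 0.0792]
tool_rot: [-0.0, -0.096, 0.995, 0.0]
contact_force: [0.2, -0.2, -1.0]
gripper_width: -0.003
grasp_force: 0.0
```

arm_command --commands '[0, 0, 0.001, 0, 0, 0, 0, 0, 0, 0.002, 0, 0, 0, 0, 0, 0, 0.002, 0, 0, 0, 0]'

```text
t: 5.05
eef_pos: [0.5389, -0.0583, 0.0772]
tool_rot: [-0.0, -0.096, 0.995, 0.0]
contact_force: [0.0, 0.7, -0.4]
gripper_width: -0.001
grasp_force: 0.0
```

```bash
python3 - <<'E'
from h import *
import pickle
c=read_camera("wrist"); o=get_obs(); g=cv2.cvtColor(c["img"],cv2.COLOR_RGB2GRAY)
print(o["joint_torque"],o["contact_force"],c["camera_matrix"][0],c["k1"],np.round(c["pose"][2],4))
# chest top front corners by wrist vs top; outline far(front) corners by blackhat
cv2.imwrite("pics/w4.png",cv2.resize(c["img"][60:290,60:400],(782,529))[:,:,::-1])
pickle.dump(c,open("c4.pkl","wb"))
E
```

```text
[-1.32571487e-03 -4.63241637e+01  6.03743568e+00 -2.04967028e+01
  4.91551473e-03 -5.79948683e-03  3.74110969e-03] [-0.2991138  -1.38707944  0.78243579] [317.30467519   0.         259.47641002] -0.054726198114476404 [-5.000e-04  2.647e-01 -9.643e-01  2.484e-01]
```

View pics/w4.png

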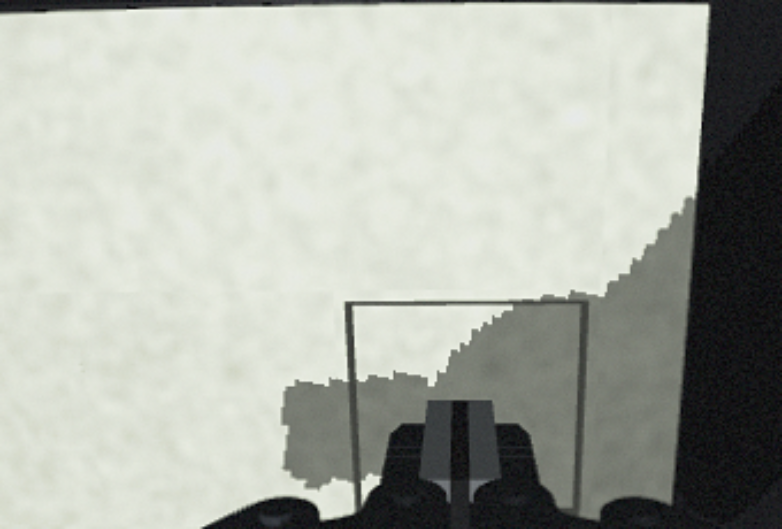

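The fingers look about 10 mm or more above the reported TCP, and the button rim is intact. I'll keep feeling down and watch the force.

arm_command --commands '[0, 0, 0.001, 0, 0, 0, 0, 0, 0, 0.002, 0, 0, 0, 0, 0, 0, 0.003, 0, 0, 0, 0, 0, 0, 0.003, 0, 0, 0, 0]'

```text
t: 5.5
eef_pos: [0.5389, -0.0583, 0.0741]
tool_rot: [-0.0, -0.096, 0.995, 0.0]
contact_force: [0.4, -0.4, 0.3]
gripper_width: -0.002
grasp_force: 0.0
```

arm_command --commands '[0, 0, 0.001, 0, 0, 0, 0, 0, 0, 0.002, 0, 0, 0, 0, 0, 0, 0.002, 0, 0, 0, 0]'

```text
t: 5.8
eef_pos: [0.5389, -0.0583, 0.0722]
tool_rot: [-0.0, -0.096, 0.995, 0.0]
contact_force: [-0.3, 0.4, -0.1]
gripper_width: -0.002
grasp_force: 0.0
```

arm_command --commands '[0, 0, 0.001, 0, 0, 0, 0, 0, 0, 0.002, 0, 0, 0, 0, 0, 0, 0.002, 0, 0, 0, 0]'

```text
t: 6.1
eef_pos: [0.5389, -0.0583, 0.0701]
tool_rot: [-0.0, -0.096, 0.995, 0.0]
contact_force: [-0.4, -0.1, 1.3]
gripper_width: -0.001
grasp_force: 0.0
```

```bash
python3 - <<'E'
from h import *
c=read_camera("wrist"); s=read_camera("scene"); o=get_obs()
print(o["eef_pos"],o["contact_force"])
def proj(c,p):
    P=np.array(c["pose"]); q=P[:3,:3].T@(np.array(p)-P[:3,3]); a=q[:2]/q[2]; a=a*(1+c["k1"]*(a@a)); K=c["camera_matrix"]; return np.array([K[0][0]*a[0]+K[0][2],K[1][1]*a[1]+K[1][2]])
print("tcp wrist",proj(c,o["eef_pos"]),"scene",proj(s,o["eef_pos"]),"z+20",proj(s,o["eef_pos"]+np.array([0,0,.02])))
a=cv2.resize(c["img"][130:290,160:360],(400,320)); b=cv2.resize(s["img"][160:240,210:310],(400,320),interpolation=cv2.INTER_CUBIC)
cv2.imwrite("pics/w5.png",np.hstack([a,b])[:,:,::-1])
E
```

```text
[ 0.53898803 -0.05835828  0.07026205] [-0.30019768 -0.18659558 -0.4165405 ]
tcp wrist [260.66300119 229.66942557] scene [258.57219515 208.82295129] z+20 [258.69693035 203.42293938]
```

View pics/w5.png

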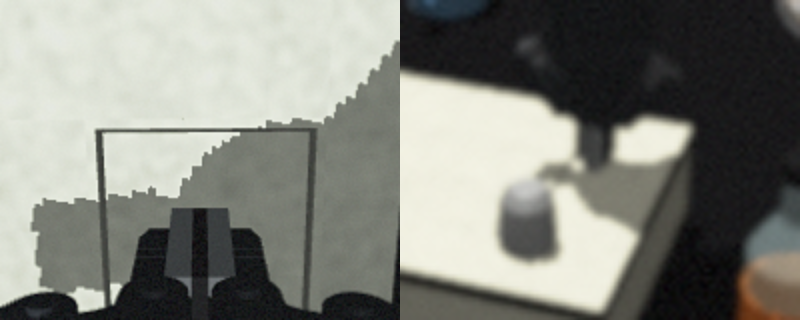

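The scene crop shows the tip's end at about (595,168), which is (259,202) in the full picture. The TCP is predicted at v = 209, so the real tip is about 20 mm or more higher than reported. I'll continue down.

arm_command --commands '[0, 0, 0.001, 0, 0, 0, 0, 0, 0, 0.002, 0, 0, 0, 0, 0, 0, 0.003, 0, 0, 0, 0, 0, 0, 0.003, 0, 0, 0, 0]'

```text
t: 6.6
eef_pos: [0.5389, -0.0583, 0.0671]
tool_rot: [-0.0, -0.096, 0.995, -0.0]
contact_force: [0.4, -0.8, -0.0]
gripper_width: -0.003
grasp_force: 0.0
```

arm_command --commands '[0, 0, 0.001, 0, 0, 0, 0, 0, 0, 0.002, 0, 0, 0, 0, 0, 0, 0.002, 0, 0, 0, 0]'

```text
t: 6.9
eef_pos: [0.5389, -0.0583, 0.0652]
tool_rot: [-0.0, -0.096, 0.995, 0.0]
contact_force: [-0.1, -0.9, 0.2]
gripper_width: -0.002
grasp_force: 0.0
```

arm_command --commands '[0, 0, 0.001, 0, 0, 0, 0, 0, 0, 0.002, 0, 0, 0, 0, 0, 0, 0.002, 0, 0, 0, 0]'

```text
t: 7.2
eef_pos: [0.5389, -0.0583, 0.0631]
tool_rot: [-0.0, -0.096, 0.995, 0.0]
contact_force: [-0.3, 0.5, -0.2]
gripper_width: -0.001
grasp_force: 0.0
```

arm_command --commands '[0, 0, 0.001, 0, 0, 0, 0, 0, 0, 0.002, 0, 0, 0, 0, 0, 0, 0.002, 0, 0, 0, 0]'

```text
t: 7.5
eef_pos: [0.5389, -0.0583, 0.0612]
tool_rot: [-0.0, -0.096, 0.995, 0.0]
contact_force: [-0.3, -0.3, -0.5]
gripper_width: 0.001
grasp_force: 0.0
```

arm_command --commands '[0, 0, 0.001, 0, 0, 0, 0, 0, 0, 0.002, 0, 0, 0, 0, 0, 0, 0.002, 0, 0, 0, 0]'

```text
t: 7.8
eef_pos: [0.539, -0.0583, 0.0592]
tool_rot: [-0.0, -0.096, 0.995, 0.0]
contact_force: [-0.3, 0.6, 0.1]
gripper_width: 0.002
grasp_force: 0.0
```

```bash
python3 - <<'E'
from h import *
c=read_camera("wrist"); s=read_camera("scene"); o=get_obs()
print(o["eef_pos"],o["contact_force"])
a=cv2.resize(c["img"][130:290,160:360],(400,320)); b=cv2.resize(s["img"][160:240,210:310],(400,320),interpolation=cv2.INTER_CUBIC)
cv2.imwrite("pics/w6.png",np.hstack([a,b])[:,:,::-1])
E
```

```text
[ 0.53895509 -0.05834876  0.05928418] [-0.32774624  0.56286762  0.81302912]
```

View pics/w6.png

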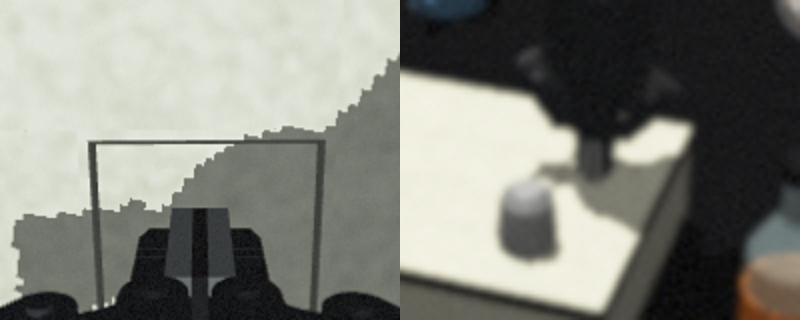

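In the scene crop the tip is at (595,180), about (259,205) in the full picture. By projection, contact should come near row 207, so a few more millimetres are needed.

arm_command --commands '[0, 0, 0.001, 0, 0, 0, 0, 0, 0, 0.002, 0, 0, 0, 0, 0, 0, 0.002, 0, 0, 0, 0]'

```text
t: 8.2
eef_pos: [0.539, -0.0584, 0.0574]
tool_rot: [0.0, -0.096, 0.995, 0.0]
contact_force: [-1.2, -1.1, 4.2]
gripper_width: -0.001
grasp_force: 2.0
```

arm_command --commands '[0, 0, 0.001, 0, 0, 0, 0, 0, 0, 0.002, 0, 0, 0, 0, 0, 0, 0.002, 0, 0, 0, 0]'

```text
t: 8.5
eef_pos: [0.5391, -0.0583, 0.0553]
tool_rot: [0.0, -0.096, 0.995, -0.0]
contact_force: [0.1, 0.5, -0.2]
gripper_width: -0.003
grasp_force: 0.0
```

arm_command --commands '[0, 0, 0.001, 0, 0, 0, 0, 0, 0, 0.002, 0, 0, 0, 0, 0, 0, 0.002, 0, 0, 0, 0]'

```text
t: 8.8
eef_pos: [0.5392, -0.0583, 0.0534]
tool_rot: [0.0, -0.096, 0.995, 0.0]
contact_force: [-0.6, -0.3, 5.6]
gripper_width: 0.001
grasp_force: 2.7
```

Contact at last, at 4 to 5.6 N. I'll check the drawer.

```bash
cat > d.py <<'E'
from h import *
import pickle
o=get_obs(); print(o["t"],o["eef_pos"],o["contact_force"])
t=read_camera("top"); t0=pickle.load(open("c0.pkl","rb"))["top"]
d=cv2.absdiff(cv2.cvtColor(t["img"],7),cv2.cvtColor(t0["img"],7))>60
ctr=np.array([.5932,-.1679]);a=np.radians(11.35);s=np.array([np.cos(a),np.sin(a)]);y=np.array([-s[1],s[0]])
P=[]
for v,u in zip(*np.nonzero(d)):
    p=onplane(t,(u,v),.08)[:2]-ctr; P.append((p@s,p@y))
P=np.array(P); Q=P[(P[:,0]<-.12)&(P[:,0]>-.22)&(P[:,1]<.02)&(P[:,1]>-.17)]
print("changed in front, right half:",len(Q), Q.min(0) if len(Q) else "")
E
python3 d.py
```

```text
8.8 [ 0.53924922 -0.05832388  0.05341333] [-0.62787892 -0.26438089  5.6200284 ]
changed in front, right half: 587 [-0.17286053 -0.15708111]
```

The drawer is out by at least 53 mm and moving. I'll retreat straight up.

arm_command --commands '[0, 0, 0, 0, 0, 0, 0, 0, 0, 0, 0, 0, 0, 0, 0, 0, -0.01, 0, 0, 0, 0, 0, 0, -0.04, 0, 0, 0, 0, 0, 0, -0.08, 0, 0, 0, 0, 0, 0, -0.13, 0, 0, 0, 0, 0, 0, -0.18, 0, 0, 0, 0, 0, 0, -0.22, 0, 0, 0, 0]'

```text
t: 9.65
eef_pos: [0.539, -0.0587, 0.2765]
tool_rot: [0.001, -0.096, 0.995, -0.0]
contact_force: [1.1, -0.8, 0.0]
gripper_width: -0.0
grasp_force: 0.0
```

arm_command --commands '[0.03, 0.05, 0, 0, 0, 0, 0, 0.06, 0.1, 0, 0, 0, 0, 0, 0.06, 0.15, 0, 0, 0, 0, 0, 0.06, 0.2, 0, 0, 0, 0, 0, 0.06, 0.2, 0, 0, 0, 0, 0, 0.06, 0.2, 0, 0, 0, 0, 0, 0.06, 0.2, 0, 0, 0, 0, 0]'

```text
t: 10.35
eef_pos: [0.4418, 0.1255, 0.2734]
tool_rot: [-0.0, -0.096, 0.995, -0.0]
contact_force: [-0.4, -0.4, -0.0]
gripper_width: -0.003
grasp_force: 0.0
```

```bash
python3 d.py; python3 - <<'E'
from h import *
cs=[cv2.resize(read_camera(n)["img"],(400,300)) for n in("top","scene")]
cv2.imwrite("pics/end.png",np.hstack(cs)[:,:,::-1])
E
```

```text
10.35 [0.44183382 0.12548827 0.27336521] [-0.43627726 -0.41407035 -0.0206423 ]
changed in front, right half: 672 [-0.18135479 -0.15859145]
```

View pics/end.png

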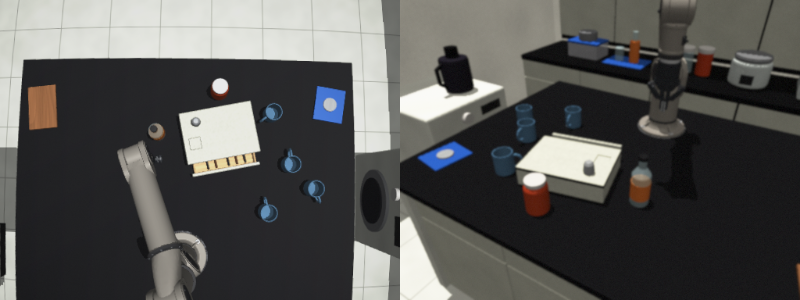

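The drawer is fully out, with its front near (226,169) in the top view. The hand is clear, and the jar, bottle, mug and shaker stand where they were.

```bash
python3 -c "from station import hand_in; print(hand_in())"
```

```text
the job is handed in; nothing more can be done
None
```

I pressed the button, found at the y = +120 mm place; the drawer sprang about 60 mm open, the hand is clear, the jar, bottle, mug and shaker look unmoved in the final pictures, and the job was handed in at about 10.5 s (I did not measure the button coming back up).

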